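Caliper the thickest handle blank

TASK

Measure the width of the thickest of the three eight-sided handle blanks with the dial caliper on the sloping stand: lay it down (do not drop it), broad side on the board as it lies now, between the open jaws, pointing up the slope with its foot at the ledge, and slide the moving jaw shut until you feel the blank nipped flat between both jaws, gently as for a measurement, without forcing the caliper. Then let go, so that it stays closed on the blank for reading, and leave everything else where it is.

Things in the scene. Friction and masses are not known exactly. Their poses are not given: they have to be found in the camera images.
- blank_thick_center (a point): Centre of the thickest blank: plain wooden bar, 160 mm long, flattened eight-sided section: as it lies at the start 46 mm high and 40-64 mm wide (exact width unknown: to be measured), with upright flat sides; about 0.25 kg, loose. On a 6 mm dark mat beside two visibly slimmer blanks of equal length, about 95 mm apart, parallel, in any order. x axis along the bar (ends alike), z up at the start.
- slope (a point): Point on the stand's sloping board, in the inner corner of board and bottom ledge, below the face of the fixed jaw. x: up the slope (30 degrees, rising away from the robot), y: left along ledge and caliper beam, z: square off the board (30 degrees off vertical). Board surface z = 0, x 0 to 236, y -320 to 40 mm; ledge 20 mm high at x < 0. A blank lies with its foot at the ledge. Fixed to the bench.
- fixed_jaw (a point): Middle of the measuring face of the caliper's fixed jaw, axes as slope. In the slope frame (mm): face at y = 0; jaw fills x 62 to 202, y 0 to 14, z 18 to 30. The beam runs along y at x 182 to 202, z 20 to 28, beyond the upper end (x = 160) of a blank whose foot is at the ledge. Both jaws are parallel to x and reach down beside the blank's upper 98 mm.
- caliper_jaw (a joint): Caliper reading: clear gap between the jaw faces, m; 0 shut, 0.17 wide open, starts 0.12 to 0.165. In the slope frame the moving jaw's face is at y = -reading; the jaw fills x 62 to 182, z 18 to 30 mm, 14 mm thick, on a slide body (x 176 to 208, z 16 to 36 mm) reaching 130 mm from the face towards -y. Sliding friction about 4 N; stays where it is left.
- jaw_grip (a point): Centre of the black finger grip on the moving jaw's slide; axes as slope. Upright block 26 mm (along x) by 16 mm (along y), 26 mm tall, standing square off the slide's face: z 36 to 62, x 192 mm in the slope frame, 40 mm behind the jaw's face. A round dial, 40 mm wide, 9 mm high, is centred 68 mm further to -y on the same face. Moving it along +y shuts the jaw.

How it is judged:
By the outcome, as a careful person would: the job done as asked, in the order asked, and still so for the second after the job is handed in, with the robot touching nothing.
It also fails if it takes over 54 s, if anything falls off the work surface, if the arm or the gripper's body presses on something with over 40 N, if the wrist force passes 120 N, or if a joint passes its speed limit or range.

ROBOT

A 7-joint arm with a two-finger parallel gripper is mounted at the origin on the work surface. World frame = base frame: x ahead of the robot, y to its left, z up, the work surface at z = 0. Lengths are in m, angles in rad, forces in N, time in s.
With the tool pointing down it reaches from about 0.4 to 0.875 m from the base axis. Payload 19.3 kg.
Tool frame: the origin (TCP) lies midway between the tips of the shut fingers; the grasp point (between the pads) lies 19 mm behind it (tcp_to_grasp is the z of the grasp point in the tool frame, in m); z points along the fingers, y is the line along which they close (so a half turn about z gives the same grasp; the last joint's range is limited). The gripper opens to 85 mm and grips with 20 to 120 N. Pads are 22 mm wide; open, the fingers measure 114 mm over their backs; the gripper's body (76 mm by 85 mm) begins 54 mm behind the grasp point. The pads swing forward as they close: fully open they stand 13 mm farther back than shut.
Start: joints at [-1.319, 0.521, -0.036, 1.599, 0.021, 1.021, -0.113], TCP at [0.198, 0.593, 0.231] pointing down, gripper open.
Joint ranges: [-2.91, 2.91], [-0.3, 2.13], [-1.5, 1.42], [0.17, 2.43], [-1.26, 4.41], [0.16, 1.93], [-2.52, 2.52]. Speed limits (rad/s): [1.89, 1.89, 2.39, 2.39, 3.01, 3.01, 3.01].

INTERFACE

Orientations are given as [roll, pitch, yaw] about the fixed x, y, z axes, in that order (R = Rz(yaw) Ry(pitch) Rx(roll)).
In Python, from workcell import * gives the robot as it stands.
- The arm moves only by the tool send_rows, never from a script. Its argument "increments" is a list of rows, each a list of 3 entries, a list of its own where there are three numbers: the shift along the tool's x, y, z in mm, then the turn, a rotation vector about the tool's x, y, z in degrees, then the gripper's target within -1 to 1 (fully open at 1, half-way at 0, shut at -1). In form: [[[x, y, z], [wx, wy, wz], grip], ...]. A call has 1 to 10 rows; each row is the pose to reach, as a shift and turn from the pose commanded when the call began, along the tool's axes at that moment; what a row does not reach only later rows make up. A row lasts 1/10 s, in which the tool goes at most 50 mm and 8.59 degrees, less where a joint would pass 70% of its speed; a pose out of reach is approached as far as the arm can. A call with a gripper value outside its range is refused whole. The fingers move at their own pace and stop on an object; "newtons" is the grip in N (left out, the last holds). Time passes only in rows, so rows that repeat a pose let the fingers close. It gives the time, the measured TCP pose, the force, the opening and the grip force at its end, in the units of the state.
- observe(): the state, without advancing time (a new reading comes with each control period).
- grab_frame(name): name is "scene" or "top" or "wrist"; returns the picture (420x560x3 uint8, blue, green, red); there is no depth.
- camera_params(name): a dict with "fovy" (degrees; the focal length in pixels is half the picture's height over the tangent of half this angle, whatever the lens; pixels are square), "cx", "cy" (the principal point, pixels), "extrinsics" (4x4, takes a point from world to camera coordinates). Camera axes: x right, y down, z forward; pixel columns grow to the right and rows downward; lengths in m; the calibration is good to about 2 mm. A picture is of the moment at which its call begins: read the wrist's pose just before it. camera_params takes no time and is no camera call; for the wrist camera it gives the pose at the moment of the call.
- job_done(): hands the job in; it is judged then, once.
The state is a dict: "clock": time; "qpos": joint angles; "qd": joint speeds; "joint_efforts": joint torques, N m; "position": TCP position; "tool_rot": TCP orientation; "force": force on the tool from outside, world axes, zero at the start; "moment": the same for the moment, N m; "grip_width": finger opening in m; "finger_force": force on a finger pad.
Only numpy, scipy, OpenCV 4.12 (cv2) and the standard library are available. Lean on these libraries where they do the work, as an engineer would, in place of code of your own. Each camera call takes 0.05 s, during which the arm holds its last target. There are 200 camera calls.

## Working session

There is one attempt and no reset: what is moved stays moved. The work goes in short steps, Python scripts to look and compute and a tool call to move; the robot and the scene stay as the last step left them, time stands still between calls to the robot, and variables do not carry over. Pictures are saved under pics/ and viewed, at most 10 in all, crops included, and the job is handed in when it is done.

Besides the shell and the picture viewer there is one more tool, called after "Call:" by a JSON object that holds its "method" and its "body", one argument or row to a line. send_rows: Moves the arm, as the interface text tells. Its arguments: {"type":"object","properties":{"increments":{"type":"array"},"newtons":{"type":"number"}},"required":["increments"]}

```bash
ls; mkdir -p pics
python3 - <<'E'
from workcell import *
import cv2,numpy as np
np.set_printoptions(precision=4,suppress=True)
s=observe();print(s)
for n in("scene","top"):
    cv2.imwrite(f"pics/{n}0.png",grab_frame(n));p=camera_params(n);print(n,p)
E
```

```text
pics
{'clock': 0.0, 'qpos': array([-1.3192,  0.522 , -0.0363,  1.6   ,  0.0212,  1.0211, -0.1128]), 'qd': array([ 0.0012,  0.0001, -0.002 , -0.0021, -0.001 , -0.0009,  0.0004]), 'joint_efforts': array([ -0.0003, -92.7123,   1.9792, -36.9952,   0.0178,   0.008 ,
        -0.    ]), 'position': array([0.1976, 0.5926, 0.2307]), 'tool_rot': array([-3.1405,  0.0001,  2.8197]), 'force': array([ 0.6055,  0.1492, -0.6565]), 'moment': array([-0.0108, -0.0071,  0.0199]), 'finger_force': 0.0, 'grip_width': 0.08525125604993548}
scene {'fovy': 57.467222507641736, 'cx': 280.0838406400472, 'cy': 208.16497776180816, 'extrinsics': array([[-0.178 ,  0.984 ,  0.0102,  0.0683],
       [ 0.7842,  0.1481, -0.6026, -0.3069],
       [-0.5944, -0.0993, -0.798 ,  1.326 ],
       [ 0.    ,  0.    ,  0.    ,  1.    ]])}
top {'fovy': 53.4940356085968, 'cx': 272.68674225608567, 'cy': 209.31090610226067, 'extrinsics': array([[-0.0142, -0.9996, -0.0236,  0.0291],
       [-0.9837,  0.0182, -0.1788,  0.5184],
       [ 0.1791,  0.0206, -0.9836,  1.1002],
       [ 0.    ,  0.    ,  0.    ,  1.    ]])}
```

View pics/scene0.png

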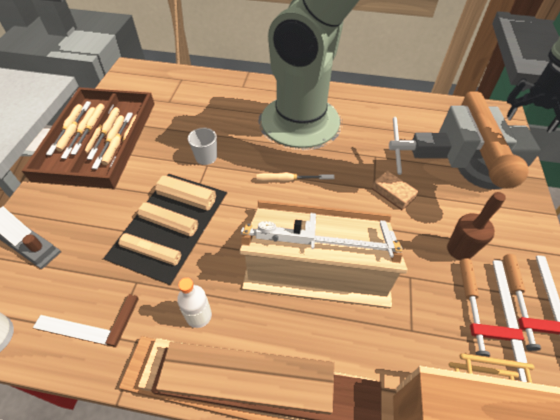

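View pics/top0.png

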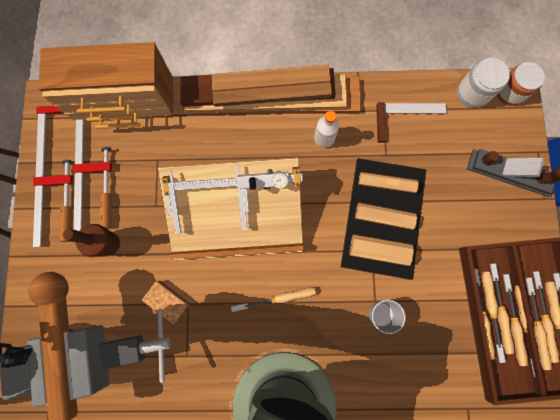

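The scene and top pictures show the three blanks on the mat. The thickest is nearest the robot, at about top (383,250) / scene (185,193). The caliper stand is in the middle (top 165–300, 160–258), with the fixed jaw on the left at about (175,205) and the black grip at (252,183). I'll enlarge the two parts I need.

Run:
```python
import cv2,numpy as np
t=cv2.imread("pics/top0.png")
a=cv2.resize(t[150:270,150:310],None,fx=5,fy=5,interpolation=cv2.INTER_CUBIC)
cv2.imwrite("pics/a.png",a)
b=cv2.resize(t[155:285,335:435],None,fx=4.6,fy=4.6,interpolation=cv2.INTER_CUBIC)
cv2.imwrite("pics/b.png",b)
```

```text
(no output)
```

View pics/a.png

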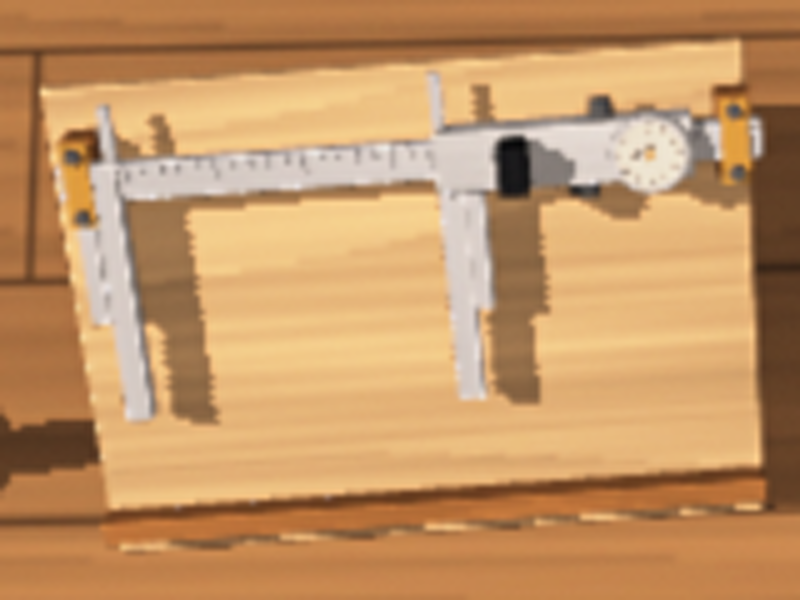

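View pics/b.png

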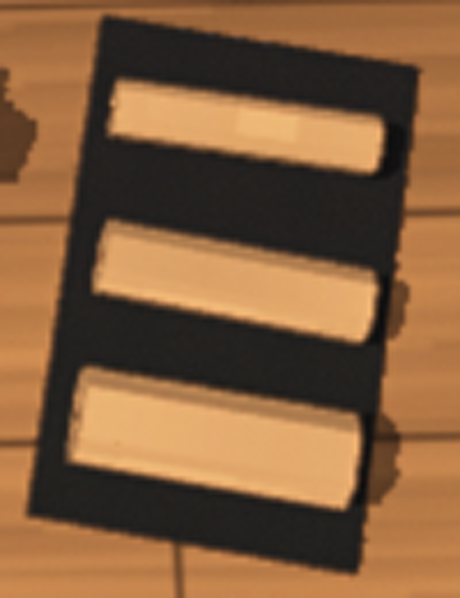

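The crops give usable corners. In a.png, the board's top corners are at (42,92) and (740,42), the fixed jaw tip at (130–152,418), the moving jaw tip at (459–485,398) and the dial at (650,152). In b.png, the thick blank spans (68–85,367–463) to (348–362,410–510).

```bash
cat > h.py <<'E'
import numpy as np,cv2
from scipy.optimize import least_squares
from scipy.spatial.transform import Rotation as R
from workcell import *
np.set_printoptions(precision=4,suppress=True)
def cam(n):
    p=camera_params(n); p["f"]=210/np.tan(np.radians(p["fovy"]/2)); return p
def proj(p,X):
    c=np.atleast_2d(X)@p["extrinsics"][:3,:3].T+p["extrinsics"][:3,3]
    return c[:,:2]/c[:,2:]*p["f"]+[p["cx"],p["cy"]]
def onz(p,uv,z):
    E=p["extrinsics"];C=-E[:3,:3].T@E[:3,3]
    uv=np.atleast_2d(uv);d=np.c_[(uv-[p["cx"],p["cy"]])/p["f"],np.ones(len(uv))]@E[:3,:3]
    return C+d*((z-C[2])/d[:,2])[:,None]
def Rs(yaw): return (R.from_euler('z',yaw)*R.from_euler('y',-np.pi/6)).as_matrix()
def slope2w(q,P): return np.asarray(q[:3])+np.atleast_2d(P)/1000@Rs(q[3]).T
E
python3 - <<'E'
from h import *
p=cam("top");E=p["extrinsics"];print("C",-E[:3,:3].T@E[:3,3])
P=lambda r:np.array([[236,40,0],[236,-320,0],[62,0,30],[62,14,30],[62,-r,30],[62,-r-14,30],[192,-r-108,45],[0,40,0],[0,-320,0]])
uv=np.array([[42,92],[740,42],[152,417],[129,420],[459,398],[485,398],[650,152],[108,510],[762,468]])/5+[150,150]-.4
f=lambda q:(proj(p,slope2w(q,P(q[4]*1000)))-uv).ravel()
s=least_squares(f,[.45,.2,.06,.05,.14],loss='soft_l1');print(s.x);print(s.fun.reshape(-1,2))
b=np.array([[80,367],[362,410],[348,510],[66,463]])/4.6+[335,155]-.4
w=onz(p,b,.029);print(w,w.mean(0))
d=(w[1]-w[0]+w[2]-w[3])/2;print(np.linalg.norm(d),np.degrees(np.arctan2(d[1],d[0])),np.linalg.norm(w[0]-w[3]))
ps=cam("scene");print(proj(ps,slope2w(s.x,P(s.x[4]*1000))),proj(ps,w))
E
```

```text
C [ 0.3133 -0.003   1.1755]
[0.412  0.2619 0.0329 0.0492 0.1612]
[[-0.3733 -0.4537]
 [ 0.2387 -0.0124]
 [ 0.4225  0.5348]
 [-0.2641  0.285 ]
 [ 0.0174  0.2939]
 [ 0.124  -0.0577]
 [-0.0803  0.698 ]
 [ 0.0937 -0.6516]
 [-0.1682 -0.8373]]
[[ 0.4479 -0.1964  0.029 ]
 [ 0.4194 -0.3621  0.029 ]
 [ 0.3606 -0.3495  0.029 ]
 [ 0.3908 -0.1854  0.029 ]] [ 0.4047 -0.2734  0.029 ]
0.16748254613184185 -100.09707843196239 0.0581695894313873
[[406.6293 269.6755]
 [239.0007 249.7546]
 [379.2526 220.6928]
 [384.8972 221.3169]
 [315.0684 213.5956]
 [309.5651 212.987 ]
 [266.1047 225.2302]
 [389.3479 222.9204]
 [256.659  208.2216]] [[205.9422 207.3502]
 [152.6963 190.8834]
 [164.2989 176.3157]
 [215.5735 192.1953]]
```

Run:
```python
import cv2
t=cv2.imread("pics/scene0.png")
cv2.imwrite("pics/c.png",cv2.resize(t[165:310,100:415],None,fx=2.5,fy=2.5,interpolation=cv2.INTER_CUBIC))
```

```text
(no output)
```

View pics/c.png

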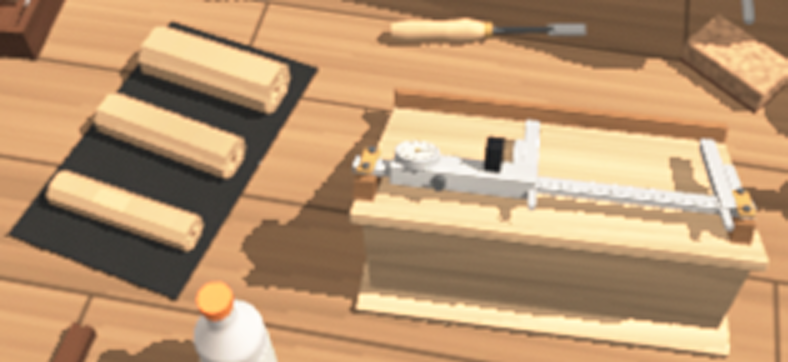

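The scene view agrees with the stand fit to about 1 px: board corners at (241,250) and (406,270), dial at (266,225). The thick blank is confirmed as the one nearest the robot. Next I'll compute the moves.

```bash
cat >> h.py <<'E'
Q=[0.412,0.2619,0.0329,0.0492]
def delta(pos,Rt):
    "shift mm / rotvec deg in current tool axes"
    s=observe();R0=R.from_euler('xyz',s["tool_rot"]).as_matrix()
    d=R0.T@(np.asarray(pos)-s["position"])*1000
    print("shift",d.round(1),"turn",np.degrees(R.from_matrix(R0.T@Rt).as_rotvec()).round(2),"clock",s["clock"])
def down(yawdeg): return R.from_euler('xyz',[180,0,yawdeg],degrees=True).as_matrix()
def slopetool():
    S=Rs(Q[3]); return np.c_[-S[:,0],S[:,1],-S[:,2]]
E
python3 - <<'E'
from h import *
delta([.5,.1,.34],down(110))
E
```

```text
shift [-442.7 -371.8 -108.8] turn [-0.05  0.03 51.57] clock 0.1
```

Call:
{"method": "send_rows", "body": {
  "increments": [
    [[-45,-37,-30],[0,0,5],1],
    [[-90,-74,-60],[0,0,10],1],
    [[-130,-110,-100],[0,0,16],1],
    [[-172,-145,-109],[0,0,22],1],
    [[-215,-180,-109],[0,0,27],1],
    [[-258,-217,-109],[0,0,32],1],
    [[-300,-250,-109],[0,0,37],1],
    [[-345,-290,-109],[0,0,42],1],
    [[-390,-327,-109],[0,0,47],1],
    [[-443,-372,-109],[0,0,51.6],1]
  ]
}}

```text
clock: 1.1
position: [0.4476, 0.1851, 0.3397]
tool_rot: [3.141, -0.0, 1.916]
force: [0.8, 0.5, 0.6]
grip_width: 0.0853
finger_force: 0.0
```

Run:
```python
from h import *
s=observe();print(s["position"],np.degrees(s["tool_rot"]),s["qpos"])
delta([.405,-.273,.20],down(79.9))
```

```text
[0.4476 0.1851 0.3397] [179.9869  -0.0127 109.7664] [-0.808   0.1887  0.3478  1.8242 -0.0706  1.1404 -0.0915]
shift [-416.8 -195.   139.6] turn [ 0.01 -0.02 29.87] clock 1.1
```

Call:
{"method": "send_rows", "body": {
  "increments": [
    [[-42,-20,0],[0,0,3],1],
    [[-84,-40,0],[0,0,6],1],
    [[-126,-60,0],[0,0,9],1],
    [[-168,-80,0],[0,0,12],1],
    [[-210,-100,0],[0,0,15],1],
    [[-252,-120,0],[0,0,18],1],
    [[-294,-140,20],[0,0,21],1],
    [[-336,-160,50],[0,0,24],1],
    [[-378,-178,80],[0,0,27],1],
    [[-417,-195,110],[0,0,29.9],1]
  ]
}}

```text
clock: 2.1
position: [0.4064, -0.2627, 0.2359]
tool_rot: [3.141, 0.0, 1.396]
force: [2.0, 0.2, 0.8]
grip_width: 0.0856
finger_force: 0.0
```

Run:
```python
from h import *
delta([.405,-.273,.20],down(79.9))
```

```text
shift [-10.4   0.4  35.9] turn [0.04 0.01 0.06] clock 2.1
```

Call:
{"method": "send_rows", "body": {
  "increments": [
    [[0,0,10],[0,0,0],1],
    [[0,0,20],[0,0,0],1],
    [[0,0,20],[0,0,0],1]
  ]
}}

```text
clock: 2.4
position: [0.4066, -0.26, 0.216]
tool_rot: [-3.14, -0.001, 1.399]
force: [-0.1, 0.1, -0.0]
grip_width: 0.0857
finger_force: 0.0
```

Run:
```python
from h import *
delta([.405,-.273,.20],down(79.9))
p=cam("wrist");im=grab_frame("wrist");cv2.imwrite("pics/w1.png",im);print(p)
import pickle;pickle.dump(p,open("w1.pkl","wb"))
```

```text
shift [-13.1   0.7  16. ] turn [-0.09 -0.04  0.23] clock 2.4
{'fovy': 70.86353339840902, 'cx': 277.9149208419226, 'cy': 208.55518580409938, 'extrinsics': array([[ 0.9851, -0.1718, -0.0019, -0.445 ],
       [-0.1632, -0.9388,  0.3034, -0.2114],
       [-0.0539, -0.2986, -0.9529,  0.3098],
       [ 0.    ,  0.    ,  0.    ,  1.    ]]), 'f': np.float64(295.15200850178513)}
```

View pics/w1.png

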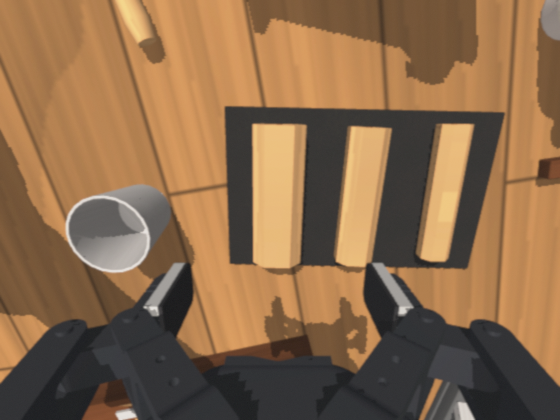

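The wrist view shows the thick blank left of centre: silhouette columns 252–305 at row 124 (far end) and 252–302 near row 266.

Run:
```python
from h import *
import pickle
p=pickle.load(open("w1.pkl","rb"));E=p["extrinsics"];print(-E[:3,:3].T@E[:3,3])
im=cv2.imread("pics/w1.png").astype(int)
for r in (118,120,122,124,126,140,200,240): 
    x=[c for c in range(235,325) if im[r,c,2]>120];print(r,x[0] if x else 0,x[-1] if x else 0)
for c in (262,270,278,286,294): 
    x=[r for r in range(110,285) if im[r,c,2]>120 and r<272];print(c,x[0],x[-1],im[255:275,c,2])
a=onz(p,[[278.8,124]],.052)[0];b=onz(p,[[277.5,266]],.052)[0];b2=onz(p,[[277.5,268]],.03)[0]
for e in(b,b2):print(a,e,np.linalg.norm((a-e)[:2]),np.degrees(np.arctan2(*(a-e)[1::-1])))
```

```text
[ 0.4206 -0.1824  0.3584]
118 0 0
120 0 0
122 0 0
124 252 303
126 252 306
140 252 305
200 252 302
240 253 300
262 123 271 [231 231 231 231 231 230 231 231 231 231 229 221 193 176 190 196 197 197
 197 197]
270 124 268 [233 233 233 233 233 233 233 233 234 234 233 230 210 150 120 115 118 139
 177 189]
278 124 271 [232 233 232 232 232 233 233 233 233 233 234 233 224 169 131 127 128 127
 128 151]
286 124 271 [233 232 232 232 232 233 234 234 233 233 233 233 224 167 129 124 123 125
 145 188]
294 124 266 [190 191 190 191 190 191 191 191 191 186 163 122  99  92  90  88  86  84
  95 121]
[ 0.4194 -0.1913  0.052 ] [ 0.3908 -0.3473  0.052 ] 0.1586436222727929 79.61158783714602
[ 0.4194 -0.1913  0.052 ] [ 0.3882 -0.3619  0.03  ] 0.1734682070387584 79.62836600934509
```

Run:
```python
from h import *
delta([.4045,-.270,.008],down(79.9))
```

```text
shift [-10.4  -0.7 208.8] turn [-0.02 -0.03  0.26] clock 2.45
```

Call:
{"method": "send_rows", "body": {
  "increments": [
    [[-5,-0.7,40],[0,0,0],1],
    [[-10,-0.7,80],[0,0,0],1],
    [[-10,-0.7,110],[0,0,0],1],
    [[-10,-0.7,130],[0,0,0],1],
    [[-10,-0.7,150],[0,0,0],1],
    [[-10,-0.7,168],[0,0,0],1],
    [[-10,-0.7,182],[0,0,0],1],
    [[-10,-0.7,195],[0,0,0],1],
    [[-10,-0.7,202],[0,0,0],1],
    [[-10,-0.7,206],[0,0,0],1]
  ]
}}

```text
clock: 3.45
position: [0.4048, -0.2705, 0.0108]
tool_rot: [3.141, -0.0, 1.398]
force: [0.5, 0.7, -0.7]
grip_width: 0.0855
finger_force: 0.0
```

Call:
{"method": "send_rows", "body": {
  "increments": [
    [[0,0,0],[0,0,0],1],
    [[0,0,0],[0,0,0],0.2],
    [[0,0,0],[0,0,0],-0.2],
    [[0,0,0],[0,0,0],-0.4],
    [[0,0,0],[0,0,0],-0.6],
    [[0,0,0],[0,0,0],-0.8],
    [[0,0,0],[0,0,0],-1],
    [[0,0,0],[0,0,0],-1]
  ],
  "newtons": 50
}}

```text
clock: 4.25
position: [0.4045, -0.2709, 0.0114]
tool_rot: [3.141, -0.0, 1.397]
force: [-2.2, 1.7, 9.6]
grip_width: 0.0553
finger_force: 51.3
```

Run:
```python
from h import *
s=observe();print(s)
cv2.imwrite("pics/w2.png",grab_frame("wrist"))
```

```text
{'clock': 4.25, 'qpos': array([ 0.2053,  0.7252,  0.3569,  2.1105, -0.6244,  0.4081,  0.8877]), 'qd': array([-0.0012,  0.0008, -0.0001,  0.0015,  0.0016, -0.0002,  0.0013]), 'joint_efforts': array([ -0.0339, -79.9943,  11.2545, -14.1738,   0.1592,  -0.6869,
         0.2797]), 'position': array([ 0.4045, -0.2709,  0.0114]), 'tool_rot': array([ 3.1409, -0.0001,  1.3969]), 'force': array([-2.1909,  1.7227,  9.6285]), 'moment': array([ 0.2917,  0.4779, -0.3182]), 'finger_force': 51.281601295340806, 'grip_width': 0.05532986181806331}
```

View pics/w2.png

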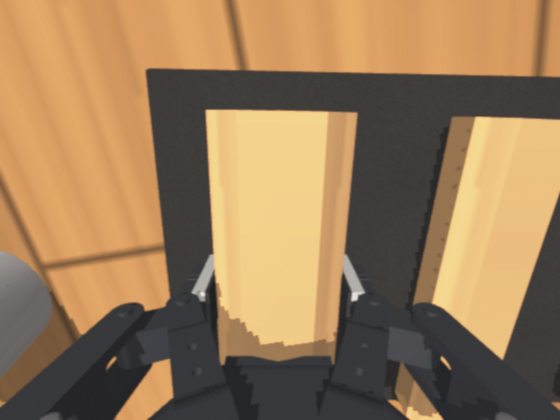

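The blank is held squarely across its flats at 55.3 mm, and its far end is at row 110. I'll find its offset from the TCP and plan the lift and transfer.

Run:
```python
from h import *
s=observe();p=cam("wrist");R0=R.from_euler('xyz',s["tool_rot"]).as_matrix()
im=cv2.imread("pics/w2.png").astype(int);print(im[100:118,280,2])
w=onz(p,[[230,110],[330,111.5]],.052);print((w-s["position"])@R0*1000)
l=onz(p,[[211,150],[352,150],[214,230],[346,230]],.029);print((l-s["position"])@R0*1000)
for P in([82,-80,130],[82,-80,60],[82,-80,15]):
    t=slope2w(Q,P)[0];print(t);delta(t,slopetool())
```

```text
[ 62  61  62  63  65  65  65  64  66 104 187 238 243 243 243 243 243 243]
[[ 80.2786 -15.4101 -40.5597]
 [ 79.7958  17.3449 -40.5342]]
[[ 64.751  -27.6803 -17.5699]
 [ 64.7181  31.193  -17.5242]
 [ 28.8615 -28.8083 -17.5726]
 [ 28.8201  31.1863 -17.526 ]]
[0.4219 0.1823 0.1865]
shift [ 449.4  -61.1 -175.1] turn [ -26.8   -21.39 -100.15] clock 4.3
[0.4569 0.184  0.1259]
shift [ 457.1  -27.1 -114.4] turn [ -26.8   -21.39 -100.15] clock 4.3
[0.4794 0.1851 0.0869]
shift [462.1  -5.1 -75.4] turn [ -26.8   -21.39 -100.15] clock 4.3
```

Call:
{"method": "send_rows", "body": {
  "increments": [
    [[0,0,-5],[0,0,0],-1],
    [[0,0,-15],[0,0,0],-1],
    [[0,0,-30],[0,0,0],-1],
    [[0,0,-50],[0,0,0],-1],
    [[0,0,-75],[0,0,0],-1],
    [[0,0,-105],[0,0,0],-1],
    [[0,0,-140],[0,0,0],-1],
    [[0,0,-180],[0,0,0],-1],
    [[0,0,-220],[0,0,0],-1],
    [[0,0,-250],[0,0,0],-1]
  ]
}}

```text
clock: 5.3
position: [0.4039, -0.271, 0.2636]
tool_rot: [3.14, 0.0, 1.397]
force: [1.5, 0.3, -4.0]
grip_width: 0.0551
finger_force: 54.8
```

Run:
```python
from h import *
delta([.46,-.02,.35],slopetool())
```

```text
shift [256.9  11.9 -86.3] turn [ -26.79  -21.36 -100.17] clock 5.3
```

Call:
{"method": "send_rows", "body": {
  "increments": [
    [[20,1,-10],[-1.9,-1.5,-7.2],-1],
    [[45,2,-20],[-3.9,-3.1,-14.4],-1],
    [[70,3,-30],[-5.8,-4.6,-21.6],-1],
    [[95,4,-40],[-7.7,-6.1,-28.8],-1],
    [[120,5,-50],[-9.6,-7.7,-36],-1],
    [[145,6,-60],[-11.6,-9.2,-43.2],-1],
    [[170,7,-68],[-13.5,-10.7,-50.4],-1],
    [[195,8,-75],[-15.4,-12.3,-57.6],-1],
    [[225,10,-82],[-17.3,-13.8,-64.8],-1],
    [[257,12,-86],[-19.3,-15.4,-72],-1]
  ]
}}

```text
clock: 6.3
position: [0.4601, -0.0192, 0.3477]
tool_rot: [3.032, 0.39, 2.654]
force: [0.3, -0.3, -3.1]
grip_width: 0.0549
finger_force: 54.8
```

Run:
```python
from h import *
print(observe()["qpos"])
delta(slope2w(Q,[82,-80,170])[0]+[0,0,.0],slopetool())
```

```text
[-0.6441 -0.1126  0.4072  2.1592  0.3173  0.7393  0.6763]
shift [182.4 142.3  77.9] turn [ -7.42  -5.92 -27.92] clock 6.3
```

Run:
```python
from h import *
t=slope2w(Q,[110,-80,120])[0];print(t)
delta(t,slopetool())
```

```text
[0.4512 0.1837 0.1918]
shift [154.4 162.6 123.6] turn [ -7.42  -5.92 -27.92] clock 6.3
```

Call:
{"method": "send_rows", "body": {
  "increments": [
    [[18,18,8],[-1.2,-1,-4.6],-1],
    [[40,42,18],[-2.5,-2,-9.3],-1],
    [[65,68,30],[-3.7,-3,-14],-1],
    [[90,94,45],[-5,-4,-18.6],-1],
    [[112,118,65],[-6.2,-5,-23.3],-1],
    [[130,138,85],[-7.4,-5.9,-27.9],-1],
    [[145,153,105],[-7.4,-5.9,-27.9],-1],
    [[154,162.6,118],[-7.4,-5.9,-27.9],-1],
    [[154.4,162.6,123.6],[-7.4,-5.9,-27.9],-1],
    [[154.4,162.6,123.6],[-7.4,-5.9,-27.9],-1]
  ]
}}

```text
clock: 7.3
position: [0.4521, 0.1829, 0.1907]
tool_rot: [-3.14, 0.521, -3.096]
force: [-0.4, -0.4, -3.4]
grip_width: 0.055
finger_force: 54.7
```

Run:
```python
from h import *
print(observe()["qpos"])
delta(slope2w(Q,[84,-80,50])[0],slopetool())
p=cam("wrist");im=grab_frame("wrist");cv2.imwrite("pics/w3.png",im)
import pickle;pickle.dump((p,observe()),open("w3.pkl","wb"))
```

```text
[-0.899   0.2291  0.2048  2.3892  1.1992  0.2869 -0.2207]
shift [26.   1.  68.7] turn [-0.18 -0.13 -0.18] clock 7.3
```

View pics/w3.png

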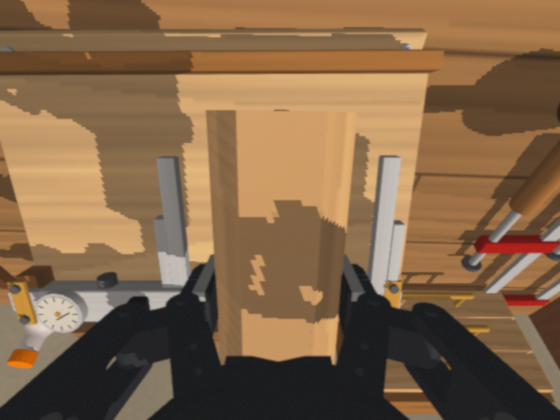

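The view is clear: ledge/board corner at row 74, fixed jaw tip at (378–400,157), moving jaw tip at (160–180,157), and the blank square between them. I'll check these against the fit.

Run:
```python
from h import *
import pickle
p,s=pickle.load(open("w3.pkl","rb"))
im=cv2.imread("pics/w3.png").astype(int)
print(im[40:80,380].tolist()[::2]);print(im[160,360:410,2]);print(im[160,150:190,2]);print(im[150:162,390,2])
r=161
P=[[0,0,0],[0,-80,0],[0,-200,0],[0,0,20],[62,0,30],[62,14,30],[62,-r,30],[62,-r-14,30],[192,-r-108,45],[150,0,30],[150,-r,30],[30,40,0]]
print(np.c_[P,proj(p,slope2w(Q,P))].round(1))
```

```text
[[73, 103, 131], [74, 105, 132], [75, 106, 133], [75, 105, 133], [69, 99, 126], [52, 90, 132], [58, 110, 165], [61, 112, 170], [61, 112, 170], [61, 112, 170], [62, 113, 170], [60, 112, 170], [59, 113, 170], [60, 113, 170], [59, 110, 167], [48, 85, 127], [53, 88, 123], [112, 166, 212], [121, 177, 220], [120, 175, 219]]
[132 131 131 131 132 131 133 140 164 192 205 208 208 208 208 209 208 199
 165 117  96  96 103 131 169 188 188 190 191 192 193 196 196 195 196 197
 197 198 197 197 198 201 206 207 208 206 206 207 207 206]
[134 135 134 135 134 134 134 134 134 133 132 131 132 133 130 129 129 127
 127 127 127 127 123 108  89  79  77  83  99 121 132 136 139 147 165 192
 209 213 213 214]
[211 213 214 214 201 146 109 140 181 191 193 194]
[[   0.     0.     0.   376.9   72. ]
 [   0.   -80.     0.   277.9   72.4]
 [   0.  -200.     0.   129.9   73.1]
 [   0.     0.    20.   385.4   68.2]
 [  62.     0.    30.   381.3  154. ]
 [  62.    14.    30.   399.4  154. ]
 [  62.  -161.    30.   173.8  154.8]
 [  62.  -175.    30.   155.8  154.8]
 [ 192.  -269.    45.    59.5  309.4]
 [ 150.     0.    30.   370.9  256.7]
 [ 150.  -161.    30.   185.   257.1]
 [  30.    40.     0.   421.2  110.8]]
```

The fit holds to about 1.5 px, with the ledge about 1 mm further upslope than modelled. I'll descend to about 9 mm above the board, a few mm up from the ledge.

Call:
{"method": "send_rows", "body": {
  "increments": [
    [[3,1,15],[0,0,0],-1],
    [[6,1,30],[0,0,0],-1],
    [[10,1,45],[0,0,0],-1],
    [[14,1,60],[0,0,0],-1],
    [[18,1,72],[0,0,0],-1],
    [[20,1,82],[0,0,0],-1],
    [[21,1,91],[0,0,0],-1],
    [[21,1,98],[0,0,0],-1],
    [[21,1,103],[0,0,0],-1],
    [[21,1,105],[0,0,0],-1]
  ]
}}

```text
clock: 8.35
position: [0.4866, 0.1857, 0.0897]
tool_rot: [3.141, 0.522, -3.097]
force: [-0.3, -0.5, -3.5]
grip_width: 0.0554
finger_force: 54.7
```

Run:
```python
from h import *
s=observe();S=Rs(Q[3]);print((s["position"]-Q[:3])@S*1000,s["force"]@S,s["qpos"])
delta(slope2w(Q,[82,-80,6])[0],slopetool())
```

```text
[ 89.6493 -79.7894  13.8171] [-2.0409 -0.5225 -2.9137] [-0.6354  0.513  -0.0352  2.3771  2.0991  0.3609 -1.106 ]
shift [ 7.6 -0.2  7.8] turn [-0.12 -0.09 -0.25] clock 8.35
```

Call:
{"method": "send_rows", "body": {
  "increments": [
    [[1,0,1.5],[0,0,-0.2],-1],
    [[2,0,3],[0,0,-0.2],-1],
    [[3,0,4.5],[0,0,-0.2],-1],
    [[4,0,5.5],[0,0,-0.2],-1],
    [[4,0,6.5],[0,0,-0.2],-1],
    [[4,0,6.5],[0,0,-0.2],-1]
  ]
}}

```text
clock: 8.95
position: [0.4861, 0.1859, 0.0835]
tool_rot: [-3.141, 0.524, -3.094]
force: [-24.3, -4.8, 48.4]
grip_width: 0.055
finger_force: 62.8
```

```bash
cat > st.py <<'E'
from h import *
s=observe();S=Rs(Q[3]);print((s["position"]-Q[:3])@S*1000,s["force"]@S,s["grip_width"],s["finger_force"],s["clock"])
E
python3 st.py
```

```text
[ 86.1721 -79.5331   8.6983] [ 2.9688 -3.6243 54.2018] 0.05504364603781719 62.75734123773873 8.95
```

Call:
{"method": "send_rows", "body": {
  "increments": [
    [[0,0,-1],[0,0,0],-1],
    [[0,0,-1.3],[0,0,0],-1]
  ]
}}

```text
clock: 9.15
position: [0.4852, 0.1859, 0.0833]
tool_rot: [-3.14, 0.522, -3.093]
force: [0.0, 0.2, -2.9]
grip_width: 0.0551
finger_force: 55.6
```

```bash
python3 st.py
```

```text
[ 85.2997 -79.4604   8.9274] [-1.4353  0.2061 -2.5297] 0.05513510164199177 55.58233926538378 9.15
```

Just free of the board. Next I'll ease down-slope to the ledge in small steps.

Call:
{"method": "send_rows", "body": {
  "increments": [
    [[0.6,0,0],[0,0,0],-1],
    [[1.2,0,0],[0,0,0],-1],
    [[1.8,0,0],[0,0,0],-1],
    [[2.2,0,0],[0,0,0],-1],
    [[2.2,0,0],[0,0,0],-1]
  ]
}}

```text
clock: 9.65
position: [0.4848, 0.186, 0.0829]
tool_rot: [-3.141, 0.525, -3.094]
force: [0.8, -0.5, 14.5]
grip_width: 0.0554
finger_force: 57.3
```

```bash
python3 st.py
```

```text
[ 84.6933 -79.4132   8.8258] [ 7.9273 -0.5128 12.2223] 0.055444040782828 57.276605878723785 9.65
```

Call:
{"method": "send_rows", "body": {
  "increments": [
    [[0,0,-0.7],[0,0,0],-1],
    [[0,0,-1],[0,0,0],-1],
    [[1,0,-1],[0,0,0],-1],
    [[1,0,-1],[0,0,0],-1]
  ]
}}

```text
clock: 10.05
position: [0.4816, 0.1856, 0.082]
tool_rot: [-3.14, 0.521, -3.093]
force: [-1.4, 0.3, -3.3]
grip_width: 0.0551
finger_force: 55.6
```

```bash
python3 st.py
python3 - <<'E'
from h import *
im=grab_frame("wrist");cv2.imwrite("pics/w4.png",im)
p=cam("wrist");g=im.astype(int)
for c in (200,240,280,320,390):print(c,g[50:125,c,2][::2].tolist())
print(proj(p,slope2w(Q,[[0,-80,0],[0,-80,20],[0,0,0],[62,0,30],[0,-80,46]])).round(1))
E
```

```text
[ 81.515  -79.6411   9.5835] [-2.8419  0.41   -2.1256] 0.05505659331857268 55.59127023909241 10.05
200 [128, 130, 133, 134, 135, 135, 135, 134, 133, 132, 130, 103, 99, 103, 106, 108, 110, 108, 107, 106, 106, 104, 103, 101, 101, 102, 103, 100, 93, 84, 131, 139, 137, 137, 136, 135, 134, 132]
240 [127, 131, 132, 134, 136, 137, 136, 134, 134, 132, 131, 104, 99, 104, 108, 110, 110, 108, 108, 107, 106, 105, 103, 102, 101, 101, 103, 100, 93, 87, 182, 212, 212, 211, 211, 211, 212, 211]
280 [127, 129, 133, 133, 136, 135, 135, 135, 134, 133, 132, 112, 132, 157, 147, 121, 114, 109, 108, 107, 107, 105, 104, 103, 102, 102, 104, 101, 95, 80, 133, 209, 211, 210, 210, 210, 211, 211]
320 [127, 131, 133, 134, 136, 136, 134, 135, 135, 133, 132, 109, 134, 161, 169, 171, 172, 172, 171, 170, 161, 111, 106, 104, 104, 105, 105, 102, 94, 106, 210, 212, 211, 210, 210, 210, 210, 209]
390 [128, 131, 133, 135, 136, 134, 133, 134, 134, 132, 132, 112, 137, 164, 170, 172, 173, 172, 172, 170, 171, 170, 169, 169, 169, 171, 171, 169, 161, 142, 216, 221, 221, 220, 220, 220, 220, 219]
[[275.3 105.6]
 [274.9 104.2]
 [440.  105.4]
 [452.  248.5]
 [274.  101.4]]
```

That was friction on the board, not the ledge. It's now clear of the board and the foot is about 1 mm from the ledge.

Call:
{"method": "send_rows", "body": {
  "increments": [
    [[0.5,0,0],[0,0,0],-1],
    [[1,0,0],[0,0,0],-1],
    [[1.5,0,0],[0,0,0],-1],
    [[1.5,0,0],[0,0,0],-1]
  ]
}}

```text
clock: 10.5
position: [0.4809, 0.1856, 0.0816]
tool_rot: [-3.14, 0.522, -3.093]
force: [1.4, -0.5, -1.7]
grip_width: 0.0553
finger_force: 55.5
```

```bash
python3 st.py
```

```text
[ 80.729  -79.6286   9.6817] [ 0.3365 -0.5278 -2.2144] 0.05525817581382041 55.52701216656715 10.5
```

Call:
{"method": "send_rows", "body": {
  "increments": [
    [[0.5,0,0],[0,0,0],-1],
    [[1,0,0],[0,0,0],-1],
    [[1,0,0],[0,0,0],-1]
  ]
}}

```text
clock: 10.8
position: [0.4808, 0.1856, 0.0817]
tool_rot: [-3.14, 0.524, -3.094]
force: [5.8, -0.7, 2.0]
grip_width: 0.055
finger_force: 55.6
```

```bash
python3 st.py
```

```text
[ 80.6718 -79.5753   9.7221] [ 5.9934 -1.0351 -1.2032] 0.05495704488525161 55.64127891557291 10.8
```

The foot is on the ledge. I'll relieve that push and lower onto the board.

Call:
{"method": "send_rows", "body": {
  "increments": [
    [[-0.8,0,0.3],[0,0,0],-1],
    [[-0.8,0,0.6],[0,0,0],-1],
    [[-0.8,0,0.9],[0,0,0],-1],
    [[-0.8,0,0.9],[0,0,0],-1]
  ]
}}

```text
clock: 11.2
position: [0.4812, 0.1857, 0.0809]
tool_rot: [-3.14, 0.522, -3.093]
force: [1.6, -1.2, 5.4]
grip_width: 0.0554
finger_force: 56.4
```

```bash
python3 st.py
```

```text
[ 80.634  -79.5457   8.9113] [ 4.0439 -1.2666  3.903 ] 0.055366414150068266 56.39812571229413 11.2
```

The blank is on the board and the ledge with a few newtons each. Releasing slowly.

Call:
{"method": "send_rows", "body": {
  "increments": [
    [[0,0,0],[0,0,0],-1],
    [[0,0,0],[0,0,0],0.1],
    [[0,0,0],[0,0,0],0.3],
    [[0,0,0],[0,0,0],0.5],
    [[0,0,0],[0,0,0],0.8],
    [[0,0,0],[0,0,0],1],
    [[0,0,0],[0,0,0],1],
    [[0,0,-10],[0,0,0],1],
    [[0,0,-30],[0,0,0],1],
    [[0,0,-60],[0,0,0],1]
  ],
  "newtons": 20
}}

```text
clock: 12.2
position: [0.4507, 0.184, 0.1323]
tool_rot: [-3.139, 0.519, -3.093]
force: [0.7, -0.6, 0.4]
grip_width: 0.0856
finger_force: 0.0
```

Call:
{"method": "send_rows", "body": {
  "increments": [
    [[0,0,-20],[0,0,0],1],
    [[0,0,-40],[0,0,0],1],
    [[-5,0,-50],[0,0,0],1],
    [[-10,0,-50],[0,0,0],1]
  ]
}}

```text
clock: 12.6
position: [0.4349, 0.1837, 0.1824]
tool_rot: [-3.141, 0.523, -3.094]
force: [0.9, -0.7, -0.8]
grip_width: 0.0854
finger_force: 0.0
```

```bash
python3 st.py
python3 - <<'E'
from h import *
p=cam("wrist");im=grab_frame("wrist");cv2.imwrite("pics/w5.png",im)
import pickle;pickle.dump((p,observe()),open("w5.pkl","wb"))
print(observe()["qpos"])
r=161
P=[[0,0,0],[62,0,30],[62,-r,30],[0,-80,46],[0,-80,0],[160,-80,46],[192,-r-40,62]]
print(np.c_[P,proj(p,slope2w(Q,P))].round(1))
E
```

```text
[ 91.224  -79.2426 119.976 ] [ 0.3531 -0.7485 -1.1041] 0.08543409206671791 0.0 12.6
[-0.5417  0.2319 -0.2453  2.411   1.3515  0.4023 -0.4011]
[[   0.     0.     0.   372.    97.1]
 [  62.     0.    30.   376.   177.8]
 [  62.  -161.    30.   174.6  178.1]
 [   0.   -80.    46.   275.4   93.5]
 [   0.   -80.     0.   275.9   97.3]
 [ 160.   -80.    46.   276.2  295.5]
 [ 192.  -201.    62.   130.5  340.2]]
```

View pics/w5.png

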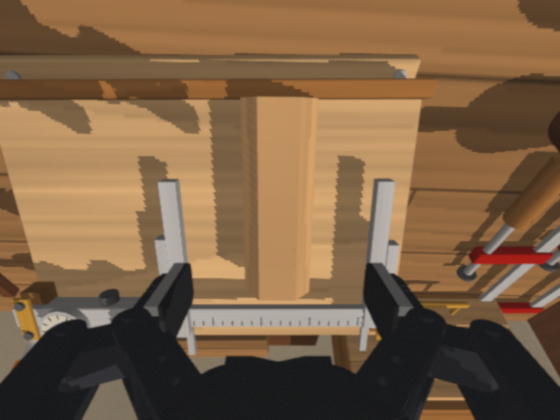

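The blank lies straight, with its foot on the ledge (row 96) and clear of both jaws. Next I'll shut the fingers and go behind the black grip, between it and the dial.

Run:
```python
from h import *
for z in(110,49):delta(slope2w(Q,[192,-232,z])[0],slopetool())
```

```text
shift [-100.3 -152.6    9.5] turn [-0.06 -0.04 -0.07] clock 12.65
shift [-100.3 -152.6   70.5] turn [-0.06 -0.04 -0.07] clock 12.65
```

Call:
{"method": "send_rows", "body": {
  "increments": [
    [[-25,-10,0],[0,0,0],-1],
    [[-50,-30,0],[0,0,0],-1],
    [[-75,-55,0],[0,0,0],-1],
    [[-90,-85,0],[0,0,0],-1],
    [[-100,-115,0],[0,0,0],-1],
    [[-100,-140,0],[0,0,0],-1],
    [[-100,-153,0],[0,0,0],-1],
    [[-100,-153,5],[0,0,0],-1],
    [[-100,-153,10],[0,0,0],-1],
    [[-100,-153,10],[0,0,0],-1]
  ]
}}

```text
clock: 13.65
position: [0.5337, 0.0359, 0.2214]
tool_rot: [-3.14, 0.52, -3.092]
force: [0.4, 0.4, -0.1]
grip_width: -0.0001
finger_force: 0.0
```

```bash
python3 st.py
python3 - <<'E'
from h import *
p=cam("wrist");im=grab_frame("wrist");cv2.imwrite("pics/w6.png",im)
import pickle;pickle.dump((p,observe()),open("w6.pkl","wb"))
print(observe()["qpos"])
r=161
P=[[192,-r-40,62],[192,-r-48,62],[192,-r-108,45],[192,-r-88,45],[62,-r,30],[192,-232,49]]
print(np.c_[P,proj(p,slope2w(Q,P))].round(1))
for d in(192,-232,49),:delta(slope2w(Q,d)[0],slopetool())
E
```

```text
[ 189.9338 -231.6999  108.0232] [ 0.2743  0.3661 -0.2735] -7.741605098823835e-05 0.0 13.65
[-0.0315  0.2146 -0.2333  2.2648  0.7702  0.2137  0.6536]
[[ 192.  -201.    62.   321.3  235.8]
 [ 192.  -209.    62.   309.7  235.8]
 [ 192.  -269.    45.   226.8  227. ]
 [ 192.  -249.    45.   253.7  226.9]
 [  62.  -161.    30.   383.8   34.7]
 [ 192.  -232.    49.   276.5  228.9]]
shift [-2.1 -0.4 59.3] turn [-0.07 -0.2   0.03] clock 13.7
```

View pics/w6.png

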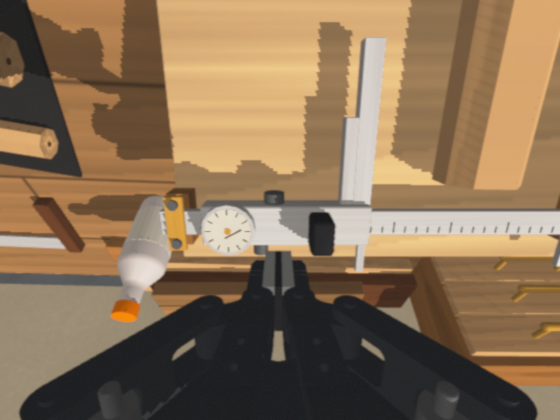

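The grip is at (322,233), the dial at (227,231), and the shut fingers sit between them at column 278. Descending.

Call:
{"method": "send_rows", "body": {
  "increments": [
    [[-4,0,10],[0,0,0],-1],
    [[-4,0,22],[0,0,0],-1],
    [[-4,0,34],[0,0,0],-1],
    [[-4,0,44],[0,0,0],-1],
    [[-4,0,51],[0,0,0],-1],
    [[-4,0,56],[0,0,0],-1],
    [[-4,0,59],[0,0,0],-1],
    [[-4,0,59],[0,0,0],-1]
  ]
}}

```text
clock: 14.5
position: [0.5666, 0.0374, 0.1728]
tool_rot: [-3.14, 0.521, -3.092]
force: [0.1, -0.1, -0.4]
grip_width: 0.0003
finger_force: 0.0
```

```bash
python3 st.py
```

```text
[ 194.1134 -231.7941   49.4566] [-0.1687 -0.0733 -0.4171] 0.0002762151843962056 0.0 14.5
```

Now I'll advance along +y at about 2 mm per row to find contact.

Call:
{"method": "send_rows", "body": {
  "increments": [
    [[0,2,0],[0,0,0],-1],
    [[0,4,0],[0,0,0],-1],
    [[0,6,0],[0,0,0],-1],
    [[0,8,0],[0,0,0],-1],
    [[0,10,0],[0,0,0],-1],
    [[0,12,0],[0,0,0],-1],
    [[0,14,0],[0,0,0],-1],
    [[0,16,0],[0,0,0],-1]
  ]
}}

```text
clock: 15.3
position: [0.566, 0.0525, 0.1733]
tool_rot: [-3.14, 0.521, -3.093]
force: [-1.1, -4.8, 2.4]
grip_width: 0.0
finger_force: 2.1
```

```bash
python3 st.py;python3 - <<'E'
from h import *
p=cam("top");im=grab_frame("top");cv2.imwrite("pics/t1.png",im)
print(R.from_matrix(slopetool().T@R.from_euler('xyz',observe()["tool_rot"]).as_matrix()).as_rotvec(degrees=True))
E
```

```text
[ 194.4497 -216.7523   49.7973] [ 0.0523 -4.7519  2.6999] 2.5735129966813397e-05 2.079545706510544 15.3
[0.1137 0.1353 0.0301]
```

Contact with about 4.7 N, so the jaw is sliding. I'll push on at 6 mm per row and stop well short of the nip.

Call:
{"method": "send_rows", "body": {
  "increments": [
    [[0,3,0],[0,0,0],-1],
    [[0,7,0],[0,0,0],-1],
    [[0,12,0],[0,0,0],-1],
    [[0,17,0],[0,0,0],-1],
    [[0,22,0],[0,0,0],-1],
    [[0,27,0],[0,0,0],-1],
    [[0,32,0],[0,0,0],-1],
    [[0,37,0],[0,0,0],-1],
    [[0,41,0],[0,0,0],-1],
    [[0,44,0],[0,0,0],-1]
  ]
}}

```text
clock: 16.35
position: [0.5638, 0.0971, 0.1731]
tool_rot: [-3.14, 0.521, -3.093]
force: [-1.9, -3.9, 3.6]
grip_width: -0.0002
finger_force: 2.1
```

Call:
{"method": "send_rows", "body": {
  "increments": [
    [[0,4,0],[0,0,0],-1],
    [[0,8,0],[0,0,0],-1],
    [[0,13,0],[0,0,0],-1],
    [[0,18,0],[0,0,0],-1],
    [[0,23,0],[0,0,0],-1],
    [[0,28,0],[0,0,0],-1],
    [[0,32,0],[0,0,0],-1],
    [[0,36,0],[0,0,0],-1],
    [[0,40,0],[0,0,0],-1],
    [[0,42,0],[0,0,0],-1]
  ]
}}

```text
clock: 17.35
position: [0.5618, 0.1378, 0.173]
tool_rot: [-3.138, 0.521, -3.094]
force: [-3.1, -9.8, 7.3]
grip_width: -0.0006
finger_force: 4.9
```

```bash
python3 st.py;python3 - <<'E'
from h import *
p=cam("top");im=grab_frame("top");cv2.imwrite("pics/t2.png",im)
import pickle;pickle.dump(p,open("t2.pkl","wb"))
w=cam("wrist");im=grab_frame("wrist");cv2.imwrite("pics/w7.png",im)
r=66
P=[[62,0,30],[62,-r,30],[0,0,0],[0,-r,0],[100,0,30],[100,-r,30],[192,-r-48,62]]
print(proj(w,slope2w(Q,P)).round(1))
g=im.astype(int)
u=proj(w,slope2w(Q,[[75,0,30],[75,-r,30]]))
print(u)
for v in(0,20):
  rr=int(u[0,1])+v;print(rr,g[rr,200:560,2][::3].tolist() if 0<=rr<420 else None)
E
```

```text
[ 194.2939 -131.3561   49.5788] [ 0.5664 -9.6497  8.1192] -0.0005603823283343156 4.861079800266452 17.35
[[ 557.5   -9.6]
 [ 415.3   -9.1]
 [ 538.7 -131.7]
 [ 406.1 -131. ]
 [ 536.1   79.1]
 [ 404.9   79.4]
 [ 310.5  273.4]]
[[549.7591  22.3469]
 [411.583   22.7601]]
22 [221, 220, 221, 221, 220, 220, 221, 221, 221, 221, 221, 221, 221, 220, 221, 221, 221, 221, 221, 220, 220, 221, 221, 221, 221, 221, 221, 221, 220, 221, 220, 220, 221, 221, 220, 220, 220, 219, 214, 142, 142, 142, 141, 142, 142, 141, 141, 141, 141, 141, 141, 141, 140, 140, 141, 140, 140, 137, 98, 97, 167, 207, 203, 204, 201, 198, 194, 133, 134, 117, 111, 146, 150, 151, 149, 146, 146, 145, 141, 138, 139, 139, 140, 140, 142, 198, 209, 208, 207, 207, 206, 207, 207, 207, 207, 207, 208, 207, 207, 207, 207, 207, 207, 207, 207, 207, 207, 207, 207, 214, 220, 224, 217, 145, 94, 94, 98, 97, 99, 129]
42 [229, 229, 229, 229, 229, 229, 229, 229, 229, 229, 229, 230, 230, 229, 230, 230, 230, 230, 230, 229, 229, 229, 229, 229, 229, 229, 229, 229, 229, 229, 228, 229, 229, 229, 229, 229, 229, 229, 228, 161, 150, 149, 150, 151, 150, 150, 150, 149, 150, 149, 150, 150, 150, 150, 149, 149, 148, 117, 97, 124, 207, 205, 204, 203, 200, 199, 195, 183, 147, 108, 142, 149, 150, 152, 152, 146, 141, 135, 133, 135, 136, 140, 139, 141, 198, 207, 206, 207, 208, 208, 206, 207, 207, 208, 207, 207, 207, 207, 207, 207, 208, 208, 207, 207, 207, 207, 207, 209, 216, 226, 224, 215, 96, 94, 98, 98, 99, 110, 182, 196]
```

The jaw is now carrying the blank along, with roughly 10 mm left. I'll continue in small steps and watch the force.

Call:
{"method": "send_rows", "body": {
  "increments": [
    [[0,1,0],[0,0,0],-1],
    [[0,2,0],[0,0,0],-1],
    [[0,3,0],[0,0,0],-1],
    [[0,4,0],[0,0,0],-1],
    [[0,4,0],[0,0,0],-1]
  ]
}}

```text
clock: 17.95
position: [0.5616, 0.1417, 0.173]
tool_rot: [-3.139, 0.521, -3.094]
force: [-3.4, -8.7, 5.6]
grip_width: -0.0003
finger_force: 4.3
```

```bash
cat > gap.py <<'E'
from h import *
w=cam("wrist");im=grab_frame("wrist").astype(int)
for x in(80,110):
    u=proj(w,slope2w(Q,[[x,0,30],[x,-55.3,30]]));rr=int(round(u[0,1]));print(u.round(0).tolist())
    if 0<=rr<420:print(rr,im[rr,366:560:2,2].tolist())
E
python3 st.py; python3 gap.py
```

```text
[ 194.3339 -127.4267   49.569 ] [-0.546  -8.5058  6.7568] -0.00034179517421096856 4.323191885936737 17.95
[[539.0, 34.0], [425.0, 34.0]]
34 [142, 142, 138, 108, 98, 98, 133, 196, 206, 205, 204, 203, 203, 200, 198, 199, 195, 156, 122, 123, 114, 109, 129, 147, 150, 151, 151, 152, 153, 152, 150, 147, 141, 136, 134, 133, 132, 133, 133, 134, 134, 133, 138, 172, 206, 208, 207, 207, 207, 207, 207, 207, 208, 207, 207, 208, 207, 207, 207, 207, 207, 207, 207, 208, 207, 206, 207, 207, 207, 207, 207, 207, 207, 207, 207, 207, 206, 206, 207, 214, 215, 223, 219, 126, 95, 96, 97, 97, 99, 100, 121, 173, 194, 193, 195, 195, 197]
[[524.0, 100.0], [416.0, 100.0]]
100 [118, 97, 96, 129, 195, 206, 205, 206, 207, 205, 204, 205, 205, 195, 135, 124, 116, 107, 121, 145, 150, 151, 151, 152, 151, 143, 136, 134, 134, 135, 137, 138, 139, 139, 140, 139, 141, 140, 174, 205, 206, 206, 206, 207, 207, 206, 206, 206, 206, 205, 206, 206, 206, 206, 207, 206, 207, 207, 207, 206, 207, 207, 207, 207, 207, 207, 207, 207, 207, 207, 206, 207, 215, 216, 223, 185, 100, 96, 96, 96, 99, 100, 120, 180, 203, 203, 204, 202, 204, 207, 206, 206, 207, 208, 208, 202, 143]
```

Call:
{"method": "send_rows", "body": {
  "increments": [
    [[0,1,0],[0,0,0],-1],
    [[0,2,0],[0,0,0],-1],
    [[0,3,0],[0,0,0],-1],
    [[0,4,0],[0,0,0],-1],
    [[0,5,0],[0,0,0],-1],
    [[0,6,0],[0,0,0],-1],
    [[0,6,0],[0,0,0],-1]
  ]
}}

```text
clock: 18.7
position: [0.5613, 0.1477, 0.173]
tool_rot: [-3.139, 0.521, -3.094]
force: [-4.2, -8.8, 6.6]
grip_width: -0.0004
finger_force: 4.3
```

```bash
python3 st.py; python3 gap.py
```

```text
[ 194.3236 -121.4078   49.5783] [-0.6835 -8.5594  7.9814] -0.00043339327058230734 4.295205283526418 18.7
[[527.0, 34.0], [412.0, 35.0]]
34 [141, 141, 138, 108, 98, 97, 132, 196, 205, 204, 204, 204, 202, 201, 199, 199, 197, 195, 181, 131, 113, 108, 128, 148, 149, 150, 152, 152, 152, 152, 151, 148, 145, 141, 139, 139, 138, 137, 140, 141, 140, 139, 140, 172, 205, 208, 207, 207, 207, 207, 207, 207, 207, 207, 207, 206, 206, 206, 207, 206, 207, 207, 207, 207, 207, 206, 206, 207, 206, 207, 207, 206, 207, 207, 207, 207, 206, 206, 207, 213, 216, 223, 221, 133, 140, 187, 194, 194, 195, 194, 199, 199, 199, 196, 198, 200, 201]
[[512.0, 100.0], [404.0, 100.0]]
100 [118, 97, 96, 128, 194, 206, 205, 206, 207, 206, 204, 205, 204, 202, 199, 164, 118, 107, 121, 145, 144, 145, 145, 147, 148, 145, 141, 138, 139, 142, 142, 140, 140, 137, 134, 134, 134, 139, 173, 204, 205, 206, 207, 205, 206, 206, 205, 205, 206, 205, 206, 206, 206, 206, 206, 207, 206, 207, 206, 207, 206, 206, 206, 207, 206, 206, 207, 207, 206, 207, 205, 207, 215, 217, 222, 187, 123, 180, 203, 202, 203, 203, 204, 206, 206, 205, 206, 209, 209, 205, 153, 110, 110, 109, 108, 107, 106]
```

Nearly touching: blank edge at about column 517, fixed jaw at about 519. Half-millimetre steps from here.

Call:
{"method": "send_rows", "body": {
  "increments": [
    [[0,0.5,0],[0,0,0],-1],
    [[0,1,0],[0,0,0],-1],
    [[0,1,0],[0,0,0],-1]
  ]
}}

```text
clock: 19.05
position: [0.5613, 0.1486, 0.173]
tool_rot: [-3.139, 0.521, -3.094]
force: [-3.3, -9.1, 7.0]
grip_width: 0.0
finger_force: 4.5
```

Call:
{"method": "send_rows", "body": {
  "increments": [
    [[0,0.4,0],[0,0,0],-1],
    [[0,0.8,0],[0,0,0],-1],
    [[0,0.8,0],[0,0,0],-1]
  ]
}}

```text
clock: 19.35
position: [0.5612, 0.1494, 0.173]
tool_rot: [-3.139, 0.521, -3.094]
force: [-3.6, -8.9, 6.6]
grip_width: 0.0
finger_force: 4.6
```

```bash
python3 st.py; python3 gap.py
```

```text
[ 194.3344 -119.6863   49.5662] [-0.2005 -8.7429  7.6872] 4.7374474154539454e-05 4.570738242702532 19.35
[[523.0, 34.0], [409.0, 35.0]]
34 [142, 142, 138, 108, 97, 98, 134, 196, 206, 204, 203, 203, 202, 200, 199, 198, 190, 135, 124, 124, 114, 108, 131, 148, 150, 150, 151, 152, 152, 150, 145, 142, 138, 135, 133, 133, 132, 132, 133, 134, 134, 135, 138, 171, 206, 208, 208, 207, 207, 207, 207, 208, 207, 207, 206, 207, 207, 207, 207, 207, 207, 207, 207, 207, 207, 206, 207, 206, 208, 207, 206, 206, 207, 207, 206, 207, 206, 207, 208, 214, 215, 223, 222, 194, 194, 192, 196, 195, 197, 200, 198, 197, 197, 199, 200, 200, 200]
[[509.0, 100.0], [401.0, 100.0]]
100 [117, 98, 97, 130, 195, 206, 204, 206, 207, 205, 205, 204, 204, 187, 132, 124, 117, 105, 121, 145, 149, 150, 151, 151, 148, 140, 135, 133, 135, 135, 137, 138, 139, 141, 139, 141, 140, 139, 173, 204, 206, 206, 206, 206, 206, 205, 206, 206, 206, 205, 206, 206, 206, 206, 207, 206, 206, 206, 207, 206, 207, 206, 206, 207, 206, 206, 206, 206, 207, 205, 205, 207, 215, 216, 222, 211, 203, 203, 203, 202, 202, 206, 207, 205, 206, 208, 210, 208, 195, 126, 111, 110, 109, 107, 107, 106, 106]
```

Call:
{"method": "send_rows", "body": {
  "increments": [
    [[0,0.4,0],[0,0,0],-1],
    [[0,0.8,0],[0,0,0],-1],
    [[0,0.8,0],[0,0,0],-1]
  ]
}}

```text
clock: 19.7
position: [0.5612, 0.1502, 0.173]
tool_rot: [-3.139, 0.521, -3.094]
force: [-2.8, -9.0, 6.2]
grip_width: 0.0003
finger_force: 4.6
```

Call:
{"method": "send_rows", "body": {
  "increments": [
    [[0,0.4,0],[0,0,0],-1],
    [[0,0.8,0],[0,0,0],-1],
    [[0,0.8,0],[0,0,0],-1]
  ]
}}

```text
clock: 20.0
position: [0.5611, 0.151, 0.173]
tool_rot: [-3.139, 0.521, -3.094]
force: [-3.9, -8.8, 6.9]
grip_width: 0.0004
finger_force: 4.6
```

Call:
{"method": "send_rows", "body": {
  "increments": [
    [[0,0.4,0],[0,0,0],-1],
    [[0,0.8,0],[0,0,0],-1],
    [[0,0.8,0],[0,0,0],-1]
  ]
}}

```text
clock: 20.3
position: [0.5611, 0.1513, 0.1729]
tool_rot: [-3.138, 0.521, -3.094]
force: [-4.2, -10.4, 6.7]
grip_width: -0.0003
finger_force: 5.6
```

Call:
{"method": "send_rows", "body": {
  "increments": [
    [[0,0.4,0],[0,0,0],-1],
    [[0,0.8,0],[0,0,0],-1],
    [[0,0.8,0],[0,0,0],-1]
  ]
}}

```text
clock: 20.6
position: [0.5611, 0.1514, 0.1729]
tool_rot: [-3.137, 0.521, -3.095]
force: [-4.5, -14.3, 7.9]
grip_width: 0.0001
finger_force: 7.2
```

The force rises while the motion stalls, so the blank is nipped. I'll check in the image that it sits flat.

```bash
python3 st.py
python3 - <<'E'
from h import *
w=cam("wrist");im=grab_frame("wrist");cv2.imwrite("pics/w8.png",im);g=im.astype(int)[:,:,2]
E=w["extrinsics"];C=-E[:3,:3].T@E[:3,3];S=Rs(Q[3])
def sl(u,v,z):
    d=E[:3,:3].T@np.array([(u-w["cx"])/w["f"],(v-w["cy"])/w["f"],1]);c=S.T@(C-Q[:3]);d=S.T@d
    return (c+d*((z/1000-c[2])/d[2]))*1000
for v in(10,40,70,100,130,160):
    row=g[v];d=np.diff(cv2.GaussianBlur(row.astype(np.float32)[None],(5,1),0)[0])
    e=[c for c in range(340,556) if abs(d[c])>6 and abs(d[c])>=abs(d[c-1]) and abs(d[c])>abs(d[c+1])]
    print(v,[(c,round(float(d[c])),*[round(float(sl(c+.5,v,z)[1]),1) for z in(30,46)]) for c in e],sl(450,v,46)[0].round())
E
```

```text
[ 194.3287 -117.6978   49.5186] [ -0.4888 -14.0825   9.4566] 8.70900653451773e-05 7.199719822383486 20.6
10 [(373, -12, -71.4, -75.8), (380, 28, -68.1, -72.8), (406, -19, -55.8, -61.7), (412, 11, -53.0, -59.2), (455, 20, -32.7, -40.9), (536, -9, 5.5, -6.5)] 75.0
40 [(370, -13, -71.6, -76.0), (377, 28, -68.2, -72.9), (401, -20, -56.6, -62.4), (408, 11, -53.2, -59.4), (450, 19, -32.8, -41.0), (530, -8, 5.9, -6.2), (555, -15, 17.9, 4.7)] 86.0
70 [(368, -14, -71.4, -75.8), (375, 28, -67.9, -72.7), (397, -21, -56.9, -62.8), (405, 11, -53.0, -59.2), (446, 19, -32.5, -40.8), (523, -7, 5.8, -6.3), (547, -14, 17.7, 4.5)] 98.0
100 [(365, -11, -71.7, -76.1), (372, 29, -68.1, -72.8), (393, -21, -57.3, -63.1), (402, 11, -52.7, -58.9), (441, 19, -32.7, -40.9), (540, -27, 17.9, 4.7)] 111.0
130 [(347, -11, -79.9, -83.5), (352, 28, -77.3, -81.1), (390, -22, -57.2, -63.0), (398, 12, -53.0, -59.2), (436, 18, -32.9, -41.1), (530, -19, 16.6, 3.5), (533, 14, 18.2, 4.9), (550, -13, 27.1, 13.0)] 124.0
160 [(345, -14, -79.9, -83.5), (350, 27, -77.2, -81.0), (388, -24, -56.5, -62.4), (394, 12, -53.2, -59.4), (432, 20, -32.6, -40.8), (523, -16, 16.8, 3.7), (526, 14, 18.4, 5.2), (542, -10, 27.1, 13.0)] 138.0
```

The blank's top edge stays at y = -40.9 along its length, so it is parallel and closed between the jaws at about 55–58 mm. I'll back straight off the grip and lift away.

Call:
{"method": "send_rows", "body": {
  "increments": [
    [[0,-1,0],[0,0,0],-1],
    [[0,-4,0],[0,0,0],-1],
    [[0,-8,0],[0,0,0],-1],
    [[0,-10,0],[0,0,0],-1],
    [[0,-10,-10],[0,0,0],-1],
    [[0,-10,-30],[0,0,0],-1],
    [[0,-10,-60],[0,0,0],-1],
    [[0,-10,-90],[0,0,0],-1],
    [[0,-10,-110],[0,0,0],-1],
    [[0,-10,-110],[0,0,0],-1]
  ]
}}

```text
clock: 21.65
position: [0.5069, 0.1415, 0.2708]
tool_rot: [-3.141, 0.525, -3.093]
force: [0.8, 0.3, -0.5]
grip_width: -0.0005
finger_force: 0.0
```

```bash
python3 st.py
python3 - <<'E'
from h import *
w=cam("wrist");im=grab_frame("wrist");cv2.imwrite("pics/w9.png",im);g=im.astype(int)[:,:,2]
E=w["extrinsics"];C=-E[:3,:3].T@E[:3,3];S=Rs(Q[3])
def sl(u,v,z):
    d=E[:3,:3].T@np.array([(u-w["cx"])/w["f"],(v-w["cy"])/w["f"],1]);c=S.T@(C-Q[:3]);d=S.T@d
    return (c+d*((z/1000-c[2])/d[2]))*1000
for x in(75,110,150):
    a,b=proj(w,slope2w(Q,[[x,-90,30],[x,30,30]]));v=int(round((a[1]+b[1])/2))
    row=g[v];d=np.diff(cv2.GaussianBlur(row.astype(np.float32)[None],(5,1),0)[0])
    e=[c for c in range(int(a[0]),min(555,int(b[0]))) if abs(d[c])>6 and abs(d[c])>=abs(d[c-1]) and abs(d[c])>abs(d[c+1])]
    print(x,v,[(c,round(float(d[c])),*[round(float(sl(c+.5,v,z)[1]),1) for z in(30,46)]) for c in e])
a=proj(w,slope2w(Q,[[-10,-28,46],[25,-28,46]]));print(a,g[max(0,int(a[0,1])):int(a[1,1]),int(a[0,0])])
E
```

```text
[ 195.899  -124.9253  161.6276] [ 0.4448  0.2325 -0.8597] -0.0005128137351588152 0.0 21.65
75 60 [(340, -10, -71.5, -74.6), (344, 28, -68.2, -71.4), (357, -20, -57.3, -61.2), (362, 9, -53.1, -57.2), (382, 19, -36.3, -41.5), (430, -9, 3.9, -3.6), (455, -14, 24.8, 16.1)]
110 104 [(337, -8, -72.0, -75.0), (341, 30, -68.5, -71.7), (354, -22, -57.1, -61.0), (358, 10, -53.6, -57.7), (377, 18, -37.0, -42.1), (424, -7, 4.1, -3.4), (448, -17, 25.1, 16.4)]
150 150 [(325, -11, -80.5, -83.1), (328, 24, -77.8, -80.5), (349, -18, -58.6, -62.4), (355, 8, -53.1, -57.2), (373, 20, -36.6, -41.7), (429, -11, 14.6, 6.5), (432, 9, 17.4, 9.1), (441, -11, 25.6, 16.9)]
[[415.2122 -78.9637]
 [408.5025 -19.4229]] [211 212 212 211 211 211 212 212 210 211 211 210 210 210 211 211 211 210
 211 211 211 210 210 210 211 211 211 210 211 210 210 210 210 209 209 209
 210 209 210 209 209 209 209 209 209 209 208 208 208 208 208 208 207 208
 206 207 207 208 208 207 208 207 208 207 207 208 208 208 207 208 207 207
 207 207 208 207 207 206 207 206 207 207 206 207 206 206 206 206 207 206
 207 207 206 207 206 206 203 195 202 2
[... 524 characters left out ...]
6 184 182 169 125  89
  75  86  91  99 119 127 129 127 125 124 121 121 125 128 127 128 130 131
 129 126 125 129 134 136 137 139 143 136 123 122 129 129 128 128 126 125
 123 120 122 127 131 132 132 135 136 133 128 126 127 129 132 132 131 136
 145 141 133 122 121 124 129 130 129 128 128 126 123 120 121 125 130 131
 131 132 135 137 134 130 128 126 125 124 131 135 136 136 158 208 222 223
 210 148 102  93  89  77  51  32  30  28  29  28  26  27  26  29  33  29
  28  27  28  29  29  28  28  27  28  29  29  31  29  27  29  29  30  30
  33  36  33  36  34  37  35  36  35  36  37  36  35  36  36  34  36  35
  35  34  36  37  37  37  37  36  33  37  33  38  34  35  36  35  34  35
  34  34  34  31  35]
```

The jaw stayed put and the robot is clear. One numeric check of the foot against the ledge.

Run:
```python
from h import *
for n in("top","scene"):
    p=cam(n);im=grab_frame(n);cv2.imwrite(f"pics/{n}9.png",im)
    for y,z in((-28,46),(-150,0)):
        xs=np.arange(-30,31,3);u=proj(p,slope2w(Q,[[x,y,z if x>=0 else (20 if z==0 else 46)] for x in xs]))
        print(n,y,[(int(x),im[int(round(b)),int(round(a))].tolist()) for x,(a,b) in zip(xs,u)])
    print(proj(p,slope2w(Q,[[0,-28,46],[0,-28,20],[160,-28,46]])).round(1))
```

```text
top -28 [(-30, [66, 82, 78]), (-27, [57, 71, 67]), (-24, [53, 66, 62]), (-21, [54, 67, 63]), (-18, [54, 68, 63]), (-15, [54, 67, 63]), (-12, [54, 68, 64]), (-9, [55, 68, 64]), (-6, [54, 67, 64]), (-3, [53, 66, 63]), (0, [55, 67, 63]), (3, [54, 67, 64]), (6, [54, 68, 64]), (9, [54, 67, 64]), (12, [55, 68, 64]), (15, [54, 67, 64]), (18, [55, 68, 64]), (21, [54, 67, 64]), (24, [55, 68, 64]), (27, [51, 51, 50]), (30, [34, 32, 32])]
top -150 [(-30, [55, 68, 64]), (-27, [54, 68, 63]), (-24, [54, 67, 63]), (-21, [54, 68, 64]), (-18, [54, 67, 64]), (-15, [54, 66, 63]), (-12, [54, 66, 62]), (-9, [55, 68, 62]), (-6, [55, 68, 65]), (-3, [55, 71, 78]), (0, [125, 188, 238]), (3, [131, 194, 239]), (6, [128, 189, 235]), (9, [122, 181, 230]), (12, [119, 178, 228]), (15, [123, 183, 231]), (18, [127, 189, 235]), (21, [133, 197, 240]), (24, [136, 199, 241]), (27, [130, 193, 237]), (30, [123, 184, 232])]
[[193.1 256.8]
 [194.7 252.5]
 [184.8 199.5]]
scene -28 [(-30, [135, 192, 241]), (-27, [138, 197, 244]), (-24, [138, 197, 244]), (-21, [138, 197, 244]), (-18, [139, 198, 244]), (-15, [139, 198, 244]), (
[... 183 characters left out ...]
, [167, 225, 251]), (15, [167, 225, 251]), (18, [169, 226, 251]), (21, [169, 226, 251]), (24, [169, 226, 252]), (27, [170, 226, 252]), (30, [168, 225, 251])]
scene -150 [(-30, [125, 179, 232]), (-27, [127, 181, 235]), (-24, [127, 181, 235]), (-21, [127, 181, 235]), (-18, [120, 175, 234]), (-15, [120, 175, 234]), (-12, [107, 162, 228]), (-9, [107, 162, 228]), (-6, [107, 162, 228]), (-3, [96, 145, 209]), (0, [175, 230, 253]), (3, [177, 230, 251]), (6, [177, 230, 251]), (9, [177, 230, 251]), (12, [177, 230, 251]), (15, [177, 230, 251]), (18, [186, 237, 253]), (21, [186, 237, 253]), (24, [182, 235, 253]), (27, [182, 235, 253]), (30, [178, 232, 252])]
[[366.6 204.3]
 [365.  213.3]
 [373.6 230.8]]
```

Call:
{"method": "send_rows", "body": {
  "increments": [
    [[10,0,0],[0,0,0],-1],
    [[25,0,0],[0,0,0],-1],
    [[40,0,0],[0,0,0],-1],
    [[55,0,0],[0,0,0],-1],
    [[65,0,0],[0,0,0],-1],
    [[70,0,0],[0,0,0],-1],
    [[70,0,0],[0,0,0],-1]
  ]
}}

```text
clock: 22.5
position: [0.4459, 0.1382, 0.2328]
tool_rot: [-3.14, 0.52, -3.092]
force: [0.2, -0.1, 0.5]
grip_width: -0.0002
finger_force: 0.0
```

```bash
python3 st.py
python3 - <<'E'
from h import *
w=cam("wrist");im=grab_frame("wrist");cv2.imwrite("pics/w10.png",im);g=im.astype(int)[:,:,2]
for y in(-45,-28,-12,-100):
    u=proj(w,slope2w(Q,[[0,y,46 if y>-60 else 0]]))[0];c=int(round(u[0]));v=int(round(u[1]))
    print(y,u.round(1),v-15,g[max(0,v-15):v+20,c].tolist())
E
```

```text
[ 124.0102 -125.1793  159.17  ] [ 0.4044 -0.0614  0.4015] -0.0002086319087284004 0.0 22.5
-45 [380.1  52.2] 37 [126, 127, 127, 126, 121, 104, 99, 102, 104, 103, 104, 104, 103, 101, 103, 102, 102, 113, 126, 130, 128, 126, 126, 126, 126, 127, 129, 131, 131, 130, 128, 126, 126, 126, 127]
-28 [402.   52.2] 37 [126, 126, 127, 126, 122, 118, 137, 155, 160, 152, 122, 105, 103, 103, 103, 104, 127, 175, 194, 197, 197, 197, 197, 197, 196, 197, 197, 197, 197, 197, 197, 197, 198, 197, 198]
-12 [422.5  52.2] 37 [127, 127, 126, 125, 121, 120, 138, 156, 161, 161, 160, 161, 162, 161, 161, 162, 168, 188, 197, 198, 198, 200, 200, 200, 201, 201, 202, 202, 203, 203, 203, 202, 204, 203, 203]
-100 [304.4  62.4] 47 [161, 160, 159, 158, 157, 155, 153, 151, 151, 154, 154, 151, 142, 116, 101, 103, 140, 192, 208, 208, 207, 205, 205, 204, 202, 201, 200, 197, 196, 194, 191, 189, 188, 188, 188]
```

The foot is flush with the ledge: both edges show the same roughly 1 px offset, with no gap. Handing in.

```bash
python3 -c "
from workcell import *
print(job_done())"
```

```text
the job is handed in; nothing more can be done
None
```

The thickest blank lies with its foot at the ledge, nipped flat between the caliper jaws; it measured about 55 mm wide in the gripper, the jaw stayed shut when I let go, and I handed in at about 22.5 s (one brief 54 N wrist-force spike while lowering it).

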